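# Load a label roll and prime the feed slide

### The arm

A 6-joint arm with a two-finger parallel gripper is mounted at the origin on the work surface. World frame = base frame: x ahead of the robot, y to its left, z up, the work surface at z = 0. Lengths are in m, angles in rad, forces in N, time in s.
With the tool pointing down it reaches from about 0.35 to 0.975 m from the base axis. Payload 4.9 kg.
Tool frame: the origin (TCP) lies on the mounting face of the last link; the fingertips stand 173 mm ahead of it and the grasp point (between the pads) lies 155 mm ahead of it; z points along the fingers, y is the direction in which the jaws open and shut (so a half turn about z gives the same grasp; the last joint's range is limited). The gripper opens to 85 mm and grips with 20 to 120 N. Pads are 22 mm wide; open, the fingers measure 114 mm over their backs; the gripper's body (76 mm by 85 mm) begins 54 mm behind the grasp point. The pads swing forward as they close: fully open they stand 13 mm farther back than shut.
Start: joints at [1.162, 0.053, 1.613, -0, 1.476, -0.119], TCP at [0.179, 0.599, 0.405] pointing down, gripper open.
Joint ranges: [-3.01, 3.01], [-1.01, 2.22], [0.06, 2.58], [-1.02, 4.17], [0.09, 2.62], [-3.14, 3.14]. Speed limits (rad/s): [2.57, 2.57, 3.14, 3.14, 3.14, 3.14].

### API

Orientations are given as a unit quaternion [w, x, y, z].
In Python, from plant import manip gives the robot as it stands.
- The arm moves only by the tool play_rows, never from a script. Its argument "increments" is a list of rows, each an object with "offset": the shift along the tool's x, y, z in mm, a list of three; "twist": the turn about the tool's z in rad; "grip": the opening, from 0 (shut) to 1 (fully open). In form: [{"offset": [dx, dy, dz], "twist": twist, "grip": grip}, ...]. A call has 1 to 5 rows; each row is the pose to reach, as a shift and turn from the pose commanded when the call began, along the tool's axes at that moment; what a row does not reach only later rows make up. A row lasts 1/12 s, in which the tool goes at most 41.7 mm and 7.16 degrees, less where a joint would pass 70% of its speed; a pose out of reach is approached as far as the arm can. A call with a gripper value outside its range is refused whole. The fingers move at their own pace and stop on an object; the grip force is fixed at half the most. Time passes only in rows, so rows that repeat a pose let the fingers close. It gives the time, the measured TCP pose, the force and the opening at its end, in the units of the state.
- manip.state(): the state, without advancing time (a new reading comes with each control period).
- manip.grab_frame(name): name is "scene" or "top" or "wrist"; returns the picture (384x512x3 uint8, blue, green, red); there is no depth.
- manip.get_calibration(name): a dict with "fx", "fy", "cx", "cy" (pixels), "T" (4x4, takes a point from camera to world coordinates). Camera axes: x right, y down, z forward; pixel columns grow to the right and rows downward; lengths in m; the calibration is good to about 2 mm. A picture is of the moment at which its call begins: read the wrist's pose just before it. get_calibration takes no time and is no camera call; for the wrist camera it gives the pose at the moment of the call.
- manip.job_done(): hands the job in, once; it reports no verdict.
Trained networks look in the newest picture that a camera, given by its name, has taken for a name from the list of things; names that differ only in an ending like _2 or _b are one class to them, and where a whole thing is asked for, a point or a joint stands for the part that bears it (a point fixed in the world has none). Each returns a list of dicts, best first, with "p" (0 to 1); they miss things now and then, are a little off and sometimes report something else, mostly with a low value. They report only what shows in the picture. A call takes as long as a camera call.
- manip.boxes_of(query, camera): "xyz" ([x, y, z] in m, in the coordinates of the camera as it stood for that picture, good to about 4 mm: the middle of the surface that is visible of it).
- manip.tip_of(query, camera): "xyz" ([x, y, z] in m, in the coordinates of the camera as it stood for that picture, good to about 4 mm: a listed point, or the origin of a listed thing).
The state is a dict: "time": time; "joint_pos": joint angles; "joint_vel": joint speeds; "joint_efforts": joint torques, N m; "tool_pos": TCP position; "tool_rot": TCP orientation; "contact_force": force on the tool from outside, world axes, zero at the start; "ft_torque": the same for the moment, N m; "gripper_width": opening from 0.0 (shut) to 1.0 (fully open).
Only numpy, scipy, OpenCV 4.12 (cv2) and the standard library are available. Lean on these libraries where they do the work, as an engineer would, in place of code of your own. Each camera call takes 0.05 s, during which the arm holds its last target. There are 200 camera calls.

### The job

Load the fresh label roll into the dispenser: lift it out of its cradle, stand it on end on the bench and let go, then take it again from straight above, set it all the way down over the spindle inside the clear guard walls without dropping it, and let go. Then prime the feed: pull the red sprung slide out to its stop, hold it there for a second, and ease it back home without letting it snap. Leave the other things on the bench where they are.

Things in the scene. Friction and masses are not known exactly. Their poses are not given: they have to be found in the camera images.
- dispenser: Fixed tube-label dispenser: white base 150 x 150 mm, 22 mm high, with clear guard walls on all four sides (inner space 136 x 136 mm, rims 88 mm above the bench, open at the top) round an upright steel spindle in the middle. Origin: centre of the underside, on the bench, under the spindle. z up; its -x axis is the way the red feed slide pulls out; a blue peel edge (to 95 mm from the centre, 22 mm high) is on its +x side.
- spindle_foot (a point): Foot of the spindle, on the dispenser's inner floor, 22 mm above the bench. The spindle is 18 mm in diameter and 66 mm tall, its top 10 mm tapering to 8 mm. A roll that is fully home stands on this floor, so its centre is 30 mm above this point and its upper face 82 mm above the bench.
- spindle_tip (a point): Top of the spindle, 88 mm above the bench.
- feed_slide (a joint): Travel of the feed slide in m: 0 is home (pushed in), 0.060 is fully out at its stop. It pulls out level, along the dispenser's -x axis, against a spring: 3 N at home rising to 9 N at the stop, plus 8 N per m/s of damping. Let go, it snaps back home.
- feed_grip (a point): Grip point on the feed slide's red upright paddle, 15 mm below its top. The paddle is 14 mm thick along the pull, 40 mm wide across it, and reaches from 8 mm to 80 mm above the bench; this point lies on its middle, 65 mm above the bench. At home it is 120 mm from the spindle axis, with 38 mm of free space between paddle and base; it moves with the slide. Two rods 12 mm above the bench join paddle and base.
- roll: Loose roll of labels, white paper on a blue core: a rigid tube of 56 mm outer diameter, 60 mm long, with a 25 mm through hole, 0.08 to 0.17 kg. Origin at its centre; z along the hole. Both ends are alike. At the start it lies on its side in the cradle, its centre 42 mm above the bench, its axis along the cradle.
- roll_center (a point): Centre of the roll (midway along the hole). Standing on the bench it is 30 mm above it.
- cradle: Fixed low grey cradle, 100 mm long (x) by 60 mm wide, with two rails along x at 15 to 20 mm either side of the middle, 18 mm high, on an 8 mm plate. Origin: centre of the underside, on the bench.
- slide_box: Bystander: loose blue slide box 61 x 101 mm, 35 mm high; origin under its centre.
- jar: Bystander: loose closed jar, 52 mm in diameter, 70 mm high, orange cap; origin under its centre.
- pen_pot: Bystander: loose black pen pot, 60 mm in diameter, 75 mm high, pens up to 130 mm; origin under its centre.
- tube_rack: Bystander: loose yellow tube rack 60 x 120 mm, 62 mm high with its tubes; origin under its centre.

How it is judged:
By the outcome, as a careful person would: the job done as asked, in the order asked, and still so for the second after the job is handed in, with the robot touching nothing.
It also fails if it takes over 72 s, if anything falls off the work surface, if the arm or the gripper's body presses on something with over 40 N, if the wrist force passes 120 N, or if a joint passes its speed limit or range.

## Working session

There is one attempt and no reset: what is moved stays moved. The work goes in short steps, Python scripts to look and compute and a tool call to move; the robot and the scene stay as the last step left them, time stands still between calls to the robot, and variables do not carry over. Pictures are saved under pics/ and viewed, about 8 in all and at most 12, crops included, and the job is handed in when it is done.

Besides the shell and the picture viewer there is one more tool, called after "Request:" by a JSON object that holds its "name" and its "arguments". play_rows: Moves the arm, as the interface text tells. Its arguments: {"type":"object","properties":{"increments":{"type":"array"}},"required":["increments"]}

```bash
mkdir -p pics
cat > h.py <<'E'
import numpy as np, cv2
from plant import manip
def find(q,cam,fn='tip_of',T=None):
    T=np.array(manip.get_calibration(cam)['T']) if T is None else T
    return [(np.round((T@np.r_[d['xyz'],1])[:3],4).tolist(),round(d['p'],2)) for d in getattr(manip,fn)(q,cam)[:2]]
def snap(cam,name):
    im=manip.grab_frame(cam); cv2.imwrite('pics/'+name,im); return im
E
python3 - <<'E'
from h import *
s=manip.state(); print(s)
for c in ['scene','top']:
    snap(c,c+'0.png')
    for q in ['dispenser','spindle_tip','feed_grip','roll_center','cradle']+(['slide_box','jar','pen_pot','tube_rack'] if c=='top' else []): print(c,q,find(q,c))
a=cv2.imread('pics/scene0.png');b=cv2.imread('pics/top0.png')
cv2.imwrite('pics/both.png',cv2.resize(np.vstack([a,b]),(400*1,600)))
E
```

```text
{'time': 0.0, 'joint_pos': array([ 1.16200867e+00,  5.33443909e-02,  1.61427715e+00,  1.22894570e-05,
        1.47598537e+00, -1.18990046e-01]), 'joint_vel': array([ 1.29486703e-03,  7.87435908e-04, -2.16209101e-04,  1.30471391e-03,
       -4.98625515e-04,  6.36680663e-06]), 'joint_efforts': array([-1.05010939e-03, -3.93689525e+01, -3.70175421e+01, -1.67753615e-04,
        7.08385240e-03, -1.28829726e-05]), 'tool_pos': array([0.17848535, 0.59869625, 0.40348045]), 'tool_rot': array([-2.68600733e-04,  1.44392805e-01,  9.89519936e-01, -9.70668522e-04]), 'contact_force': array([-0.29343462, -0.29846589,  1.12540562]), 'ft_torque': array([ 0.03058068, -0.04667445, -0.03257979]), 'gripper_width': 0.9983326294973417}
scene dispenser [([0.5206, 0.1641, 0.0022], 0.85)]
scene spindle_tip [([0.5263, 0.1659, 0.0905], 0.88)]
scene feed_grip [([0.5693, 0.0589, 0.0664], 0.61)]
scene roll_center [([0.5313, -0.2698, 0.0415], 0.65)]
scene cradle [([0.5398, -0.2663, 0.0028], 0.58)]
top dispenser [([0.5259, 0.1644, 0.0025], 0.87)]
top spindle_tip [([0.5258, 0.1688, 0.0873], 0.56)]
top feed_grip [([0.5719, 0.0568, 0.0685], 0.7), ([0.7514, -0.1538, 0.0024], 0.5)]
top roll_center [([0.5325, -0.2727, 0.044], 0.67)]
top cradle [([0.5491, -0.2683, 0.0007], 0.74)]
top slide_box [([0.7495, -0.1556, -0.0016], 0.79)]
top jar [([0.7594, 0.0374, -0.0036], 0.53)]
top pen_pot [([0.7427, -0.3093, 0.0003], 0.97)]
top tube_rack [([0.3188, 0.4596, -0.004], 0.79)]
```

View pics/top0.png

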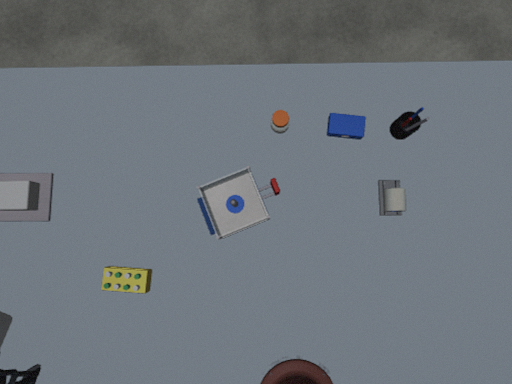

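View pics/scene0.png

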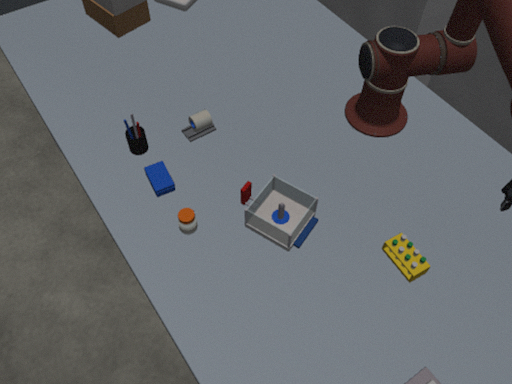

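Top view: dispenser at about (235,204), with the red paddle at (275,186). The roll lies in its cradle at about (393,199), with the axis roughly along world x. The bystanders are clear of it.

The tool always points down, so I'll stand the roll up by gripping it near one end and pivoting it against the cradle's end and the bench. First I'll look from above the roll.

```bash
cat >> h.py <<'E'
from scipy.spatial.transform import Rotation as Ro
def goto(p,yaw=None,tcp=False):
    """offset mm (tool axes) and twist to bring grasp point to world p, tool-y at angle yaw (mod pi, deg)"""
    s=manip.state(); w=s['tool_rot']; R=Ro.from_quat([w[1],w[2],w[3],w[0]]).as_matrix()
    g=s['tool_pos']+(0 if tcp else .155)*R[:,2]; y=np.degrees(np.arctan2(R[1,1],R[0,1]))
    d=0 if yaw is None else -np.radians((yaw-y+90)%180-90)
    print('grasp',np.round(g,4),'yaw %.1f'%y,'off',np.round(R.T@(np.array(p)-g)*1000,1),'twist %.3f'%d,'t %.2f'%s['time'],'w %.3f'%s['gripper_width'],'F',np.round(s['contact_force'],1),'j6 %.2f'%s['joint_pos'][5])
E
python3 -c "
from h import *
goto([.515,-.271,.2],90)"
```

```text
grasp [0.1786 0.5989 0.2497] yaw 73.4 off [-571.  -737.5   49.7] twist -0.290 t 0.80 w 0.999 F [-0.3 -0.  -0.2] j6 -0.12
```

Request:
{"name": "play_rows", "arguments": {"increments": [{"offset": [-24,-31,2],"twist": 0,"grip": 1},{"offset": [-48,-62,4],"twist": 0,"grip": 1},{"offset": [-72,-93,6],"twist": 0,"grip": 1},{"offset": [-96,-124,8],"twist": 0,"grip": 1},{"offset": [-120,-155,10],"twist": 0,"grip": 1}]}}

```text
time: 1.22
tool_pos: [0.2494, 0.4145, 0.3945]
tool_rot: [0.0, 0.144, 0.99, 0.0]
contact_force: [0.7, -0.7, 0.0]
gripper_width: 1.001
```

Request:
{"name": "play_rows", "arguments": {"increments": [{"offset": [-24,-31,2],"twist": 0,"grip": 1},{"offset": [-48,-62,4],"twist": 0,"grip": 1},{"offset": [-72,-93,6],"twist": 0,"grip": 1},{"offset": [-96,-124,8],"twist": 0,"grip": 1},{"offset": [-120,-155,10],"twist": 0,"grip": 1}]}}

```text
time: 1.63
tool_pos: [0.32, 0.2316, 0.3849]
tool_rot: [0.001, 0.144, 0.99, 0.0]
contact_force: [1.0, -1.3, 0.4]
gripper_width: 1.003
```

Request:
{"name": "play_rows", "arguments": {"increments": [{"offset": [-24,-31,2],"twist": 0,"grip": 1},{"offset": [-48,-62,4],"twist": 0,"grip": 1},{"offset": [-72,-93,6],"twist": 0,"grip": 1},{"offset": [-96,-124,8],"twist": 0,"grip": 1},{"offset": [-120,-155,10],"twist": 0,"grip": 1}]}}

```text
time: 2.05
tool_pos: [0.3907, 0.0485, 0.3751]
tool_rot: [0.001, 0.144, 0.99, 0.0]
contact_force: [0.5, 1.2, 0.5]
gripper_width: 0.999
```

Request:
{"name": "play_rows", "arguments": {"increments": [{"offset": [-24,-31,2],"twist": 0,"grip": 1},{"offset": [-48,-62,4],"twist": 0,"grip": 1},{"offset": [-72,-93,6],"twist": 0,"grip": 1},{"offset": [-96,-124,8],"twist": 0,"grip": 1},{"offset": [-120,-155,10],"twist": 0,"grip": 1}]}}

```text
time: 2.47
tool_pos: [0.4616, -0.1346, 0.3649]
tool_rot: [0.0, 0.145, 0.989, -0.0]
contact_force: [1.1, -0.6, 0.8]
gripper_width: 0.999
```

Request:
{"name": "play_rows", "arguments": {"increments": [{"offset": [-24,-31,2],"twist": -0.1,"grip": 1},{"offset": [-48,-62,4],"twist": -0.2,"grip": 1},{"offset": [-72,-93,6],"twist": -0.29,"grip": 1},{"offset": [-91,-117,10],"twist": -0.29,"grip": 1},{"offset": [-91,-117,10],"twist": -0.29,"grip": 1}]}}

```text
time: 2.88
tool_pos: [0.5159, -0.275, 0.3537]
tool_rot: [-0.0, 0.002, 1.0, -0.001]
contact_force: [-0.8, 0.4, 0.4]
gripper_width: 1.004
```

Run:
```python
from h import *
goto([.515,-.271,.2],90)
T=np.array(manip.get_calibration('wrist')['T']); print(T.round(3))
snap('wrist','w1.png')
for q in ['roll_center','cradle']: print(q,find(q,'wrist',T=T))
```

```text
grasp [ 0.5159 -0.2752  0.1987] yaw 89.8 off [ 0.9  4.2 -1.3] twist -0.004 t 2.88 w 1.004 F [-0.8  0.4  0.4] j6 -2.18
[[ 0.004  0.955  0.297  0.44 ]
 [ 1.    -0.003 -0.002 -0.275]
 [-0.001  0.297 -0.955  0.323]
 [ 0.     0.     0.     1.   ]]
roll_center [([0.5316, -0.2747, 0.0345], 0.96)]
cradle []
```

View pics/w1.png

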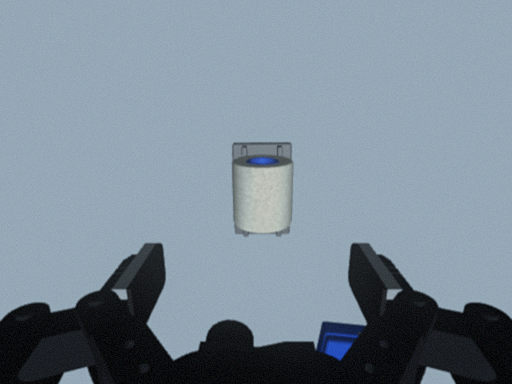

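The wrist view shows the roll lying along x (columns 233–293, rows 156–232), with its near-robot end at the top. The cradle plate's -x end is at row 143, with rail ends at about row 147.

```bash
cat >> h.py <<'E'
def px(cal,u,v,z):
    T=np.array(cal['T']); d=T[:3,:3]@[(u-cal['cx'])/cal['fx'],(v-cal['cy'])/cal['fy'],1]
    return (T[:3,3]+d*(z-T[2,3])/d[2]).round(4)
E
python3 - <<'E'
from h import *
c=manip.get_calibration('wrist')
for n,u,v,z in [('plateend',262,143,.008),('rail end L',243,147,.018),('rail R',280,147,.018),('roll -x top',263,156,.070),('roll +x top',263,233,.070),('left',233,180,.042),('right',293,180,.042),('rails +x end',262,236,.018)]: print(n,px(c,u,v,z))
E
```

```text
plateend [ 0.4911 -0.2648  0.008 ]
rail end L [ 0.4934 -0.2835  0.018 ]
rail R [ 0.4934 -0.2474  0.018 ]
roll -x top [ 0.4916 -0.2651  0.07  ]
roll +x top [ 0.5605 -0.2647  0.07  ]
left [ 0.52   -0.2922  0.042 ]
right [ 0.52   -0.2365  0.042 ]
rails +x end [ 0.5889 -0.2645  0.018 ]
```

Request:
{"name": "play_rows", "arguments": {"increments": [{"offset": [2,9.5,40],"twist": 0,"grip": 1},{"offset": [2,9.5,80],"twist": 0,"grip": 1},{"offset": [2,9.5,120],"twist": 0,"grip": 1},{"offset": [2,9.5,145],"twist": 0,"grip": 1},{"offset": [2,9.5,160],"twist": 0,"grip": 1}]}}

```text
time: 3.45
tool_pos: [0.5114, -0.2584, 0.1909]
tool_rot: [-0.002, -0.001, 1.0, 0.002]
contact_force: [-0.4, 0.6, 0.2]
gripper_width: 0.997
```

Request:
{"name": "play_rows", "arguments": {"increments": [{"offset": [0,0,0],"twist": 0,"grip": 0.8},{"offset": [0,0,0],"twist": 0,"grip": 0.6},{"offset": [0,0,0],"twist": 0,"grip": 0.55},{"offset": [0,0,0],"twist": 0,"grip": 0.55},{"offset": [0,0,0],"twist": 0,"grip": 0.55}]}}

```text
time: 3.87
tool_pos: [0.5143, -0.2623, 0.1988]
tool_rot: [0.003, -0.001, 1.0, -0.004]
contact_force: [-0.6, -6.9, 3.5]
gripper_width: 0.642
```

Run:
```python
from h import *
goto([.514,-.2655,.038],90)
T=np.array(manip.get_calibration('wrist')['T'])
snap('wrist','w2.png')
print(find('roll_center','wrist',T=T))
```

```text
grasp [ 0.5151 -0.2636  0.0438] yaw 90.1 off [ 1.1 -1.9  5.8] twist 0.002 t 3.87 w 0.642 F [-0.6 -6.9  3.5] j6 -2.17
[]
```

View pics/w2.png

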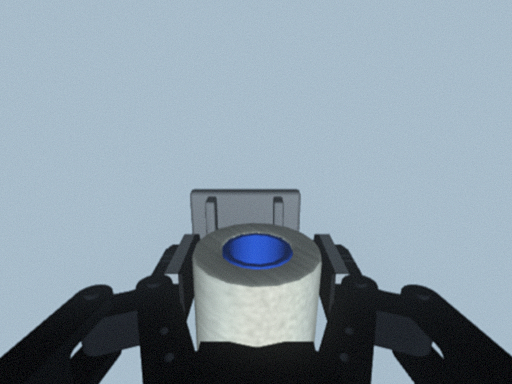

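The grip closed on the roll near its -x end (face at about (258,250)), and the empty cradle end shows above it at rows 190–240. Next I'll lift and see whether the heavy end droops.

Request:
{"name": "play_rows", "arguments": {"increments": [{"offset": [0,0,-10],"twist": 0,"grip": 0.55},{"offset": [0,0,-30],"twist": 0,"grip": 0.55},{"offset": [0,0,-55],"twist": 0,"grip": 0.55},{"offset": [0,0,-70],"twist": 0,"grip": 0.55},{"offset": [0,0,-70],"twist": 0,"grip": 0.55}]}}

```text
time: 4.38
tool_pos: [0.5145, -0.2609, 0.2705]
tool_rot: [0.004, -0.001, 1.0, -0.002]
contact_force: [0.3, -0.5, -0.2]
gripper_width: 0.644
```

Run:
```python
from h import *
goto([.514,-.2655,.108],90)
T=np.array(manip.get_calibration('wrist')['T'])
a=snap('wrist','w3.png'); b=snap('scene','s3.png')[60:200,120:300]
cv2.imwrite('pics/c3.png',np.hstack([cv2.resize(a[150:],(400,183*0+300)),cv2.resize(b,(386,300),interpolation=cv2.INTER_CUBIC)]))
print(find('roll','wrist',T=T),find('roll_center','scene'))
```

```text
grasp [ 0.5157 -0.2616  0.1155] yaw 90.1 off [ 1.8 -3.9  7.5] twist 0.001 t 4.38 w 0.644 F [ 0.3 -0.5 -0.2] j6 -2.17
[([0.537, -0.2616, 0.1176], 0.78)] [([0.533, -0.2586, 0.1149], 0.76), ([0.7401, -0.3107, 0.0048], 0.44)]
```

View pics/c3.png

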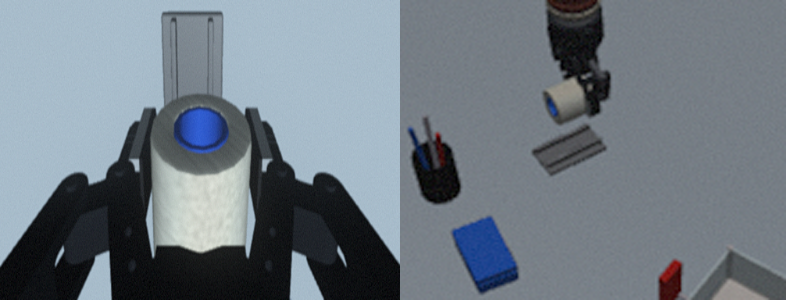

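Request:
{"name": "play_rows", "arguments": {"increments": [{"offset": [13,0,0],"twist": 0,"grip": 0.55},{"offset": [38,0,15],"twist": 0,"grip": 0.55},{"offset": [38,0,40],"twist": 0,"grip": 0.55},{"offset": [38,0,60],"twist": 0,"grip": 0.55},{"offset": [38,0,60],"twist": 0,"grip": 0.55}]}}

```text
time: 5.0
tool_pos: [0.4733, -0.2598, 0.2001]
tool_rot: [-0.003, 0.0, 1.0, 0.002]
contact_force: [-0.6, -0.2, -1.5]
gripper_width: 0.642
```

Run:
```python
from h import *
goto([.4765,-.2655,.031],90)
T=np.array(manip.get_calibration('wrist')['T'])
snap('scene','s4.png')
print(find('roll_center','scene'))
goto([.4765,-.2655,.031],90)
```

```text
grasp [ 0.4723 -0.2591  0.0451] yaw 90.0 off [-4.2 -6.5 14. ] twist -0.000 t 5.00 w 0.642 F [-0.6 -0.2 -1.5] j6 -2.21
[([0.4905, -0.2574, 0.0469], 0.63), ([0.5237, 0.1632, 0.0912], 0.43)]
grasp [ 0.4742 -0.2602  0.0484] yaw 90.0 off [-2.3 -5.3 17.4] twist 0.000 t 5.10 w 0.638 F [ 0.5 -0.2 -1.4] j6 -2.21
```

Request:
{"name": "play_rows", "arguments": {"increments": [{"offset": [0,0,4],"twist": 0,"grip": 0.55},{"offset": [0,0,8],"twist": 0,"grip": 0.55},{"offset": [0,0,12],"twist": 0,"grip": 0.55},{"offset": [0,0,16],"twist": 0,"grip": 0.55},{"offset": [0,0,18],"twist": 0,"grip": 0.55}]}}

```text
time: 5.52
tool_pos: [0.4782, -0.2649, 0.1944]
tool_rot: [0.004, -0.001, 1.0, -0.006]
contact_force: [-10.0, -5.6, 32.0]
gripper_width: 0.641
```

Run:
```python
from h import *
goto([.4765,-.2655,.031],90)
a=snap('wrist','w5.png'); b=snap('scene','s5.png')[60:200,120:300]
cv2.imwrite('pics/c5.png',np.hstack([cv2.resize(a[150:],(400,300)),cv2.resize(b,(386,300),interpolation=cv2.INTER_CUBIC)]))
goto([.4765,-.2655,.031],90)
```

```text
grasp [ 0.4794 -0.2667  0.0394] yaw 90.1 off [2.9 1.3 8.3] twist 0.001 t 5.52 w 0.641 F [-10.   -5.6  32. ] j6 -2.21
grasp [ 0.4798 -0.267   0.0395] yaw 90.0 off [3.4 1.6 8.4] twist 0.001 t 5.62 w 0.641 F [-6.6 -6.9 21.8] j6 -2.21
```

View pics/c5.png

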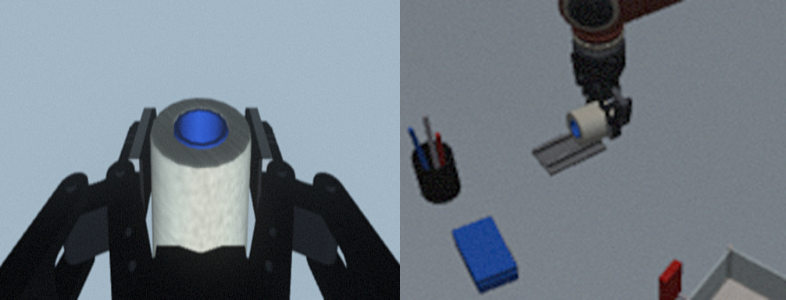

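Pressing with about 25 N hasn't turned the roll in the pads, because grip friction is too high for this lever. While the cradle still supports the roll, I'll ease the grip setpoint to near contact width.

Request:
{"name": "play_rows", "arguments": {"increments": [{"offset": [0,0,0],"twist": 0,"grip": 0.62},{"offset": [0,0,0],"twist": 0,"grip": 0.63},{"offset": [0,0,0],"twist": 0,"grip": 0.635},{"offset": [0,0,0],"twist": 0,"grip": 0.635},{"offset": [0,0,0],"twist": 0,"grip": 0.635}]}}

```text
time: 6.03
tool_pos: [0.4784, -0.2651, 0.1945]
tool_rot: [0.005, -0.0, 1.0, -0.006]
contact_force: [-7.4, -6.5, 22.4]
gripper_width: 0.64
```

Run:
```python
from h import *
goto([.4765,-.2655,.031],90)
```

```text
grasp [ 0.4798 -0.267   0.0395] yaw 90.0 off [3.4 1.6 8.4] twist 0.001 t 6.03 w 0.640 F [-7.4 -6.5 22.4] j6 -2.21
```

Request:
{"name": "play_rows", "arguments": {"increments": [{"offset": [0,0,0],"twist": 0,"grip": 0.64},{"offset": [0,0,0],"twist": 0,"grip": 0.64},{"offset": [0,0,0],"twist": 0,"grip": 0.644},{"offset": [0,0,0],"twist": 0,"grip": 0.644},{"offset": [0,0,0],"twist": 0,"grip": 0.644}]}}

```text
time: 6.45
tool_pos: [0.4783, -0.2651, 0.1943]
tool_rot: [0.005, -0.0, 1.0, -0.006]
contact_force: [-5.6, -7.5, 20.9]
gripper_width: 0.65
```

Request:
{"name": "play_rows", "arguments": {"increments": [{"offset": [0,0,0],"twist": 0,"grip": 0.648},{"offset": [0,0,0],"twist": 0,"grip": 0.648},{"offset": [0,0,0],"twist": 0,"grip": 0.648}]}}

```text
time: 6.7
tool_pos: [0.4782, -0.2651, 0.1941]
tool_rot: [0.005, -0.0, 1.0, -0.006]
contact_force: [-4.9, -6.5, 20.0]
gripper_width: 0.65
```

Run:
```python
from h import *
goto([.4765,-.2655,.031],90)
```

```text
grasp [ 0.4797 -0.267   0.0392] yaw 90.0 off [3.3 1.6 8.1] twist 0.000 t 6.70 w 0.650 F [-4.9 -6.5 20. ] j6 -2.21
```

Request:
{"name": "play_rows", "arguments": {"increments": [{"offset": [0,0,0],"twist": 0,"grip": 0.652},{"offset": [0,0,0],"twist": 0,"grip": 0.652},{"offset": [0,0,0],"twist": 0,"grip": 0.655},{"offset": [0,0,0],"twist": 0,"grip": 0.655}]}}

```text
time: 7.03
tool_pos: [0.4778, -0.265, 0.193]
tool_rot: [0.004, -0.0, 1.0, -0.006]
contact_force: [-5.0, -8.9, 15.7]
gripper_width: 0.655
```

Request:
{"name": "play_rows", "arguments": {"increments": [{"offset": [0,0,0],"twist": 0,"grip": 0.658},{"offset": [0,0,0],"twist": 0,"grip": 0.658},{"offset": [0,0,0],"twist": 0,"grip": 0.658}]}}

```text
time: 7.28
tool_pos: [0.4775, -0.2649, 0.1924]
tool_rot: [0.004, -0.0, 1.0, -0.006]
contact_force: [-4.5, -10.6, 11.9]
gripper_width: 0.658
```

Run:
```python
from h import *
goto([.4765,-.2655,.031],90)
```

```text
grasp [ 0.4786 -0.2669  0.0374] yaw 90.0 off [2.2 1.4 6.4] twist 0.001 t 7.28 w 0.658 F [ -4.5 -10.6  11.9] j6 -2.21
```

The grip force can be modulated: it eases off between about 0.64 and 0.66. So I'll lift back over the cradle, where it's safe if the roll slips, and loosen slightly so the heavy end swings down under gravity. I'll track the blue hole's shape in the wrist view.

Request:
{"name": "play_rows", "arguments": {"increments": [{"offset": [0,0,0],"twist": 0,"grip": 0.6},{"offset": [0,0,-10],"twist": 0,"grip": 0.6},{"offset": [-5,0,-30],"twist": 0,"grip": 0.6},{"offset": [-25,0,-45],"twist": 0,"grip": 0.6},{"offset": [-42,0,-45],"twist": 0,"grip": 0.6}]}}

```text
time: 7.7
tool_pos: [0.5189, -0.2616, 0.2359]
tool_rot: [0.003, 0.0, 1.0, -0.002]
contact_force: [0.7, -0.2, -1.2]
gripper_width: 0.644
```

Request:
{"name": "play_rows", "arguments": {"increments": [{"offset": [0,0,0],"twist": 0,"grip": 0.648},{"offset": [0,0,0],"twist": 0,"grip": 0.65},{"offset": [0,0,0],"twist": 0,"grip": 0.652},{"offset": [0,0,0],"twist": 0,"grip": 0.654}]}}

```text
time: 8.03
tool_pos: [0.5164, -0.2606, 0.2307]
tool_rot: [-0.001, -0.0, 1.0, 0.001]
contact_force: [-0.3, -0.3, -1.0]
gripper_width: 0.655
```

```bash
cat >> h.py <<'E'
def hole(name='hw.png'):
    T=np.array(manip.get_calibration('wrist')['T'])
    im=snap('wrist',name).astype(int); m=((im[...,0]>im[...,2]+60)).astype(np.uint8)
    n,l,st,c=cv2.connectedComponentsWithStats(m[:,120:400])
    print('blue',[st[i].tolist() for i in range(1,n) if st[i,4]>150])
    print('roll',find('roll_center','wrist',T=T))
    goto([.52,-.2655,.078],90)
E
python3 -c "
from h import *
hole()"
```

```text
blue [[103, 237, 70, 29, 1375]]
roll [([0.5356, -0.2651, 0.0739], 0.67)]
grasp [ 0.5162 -0.2606  0.0759] yaw 90.0 off [-3.8 -4.8 -2.1] twist -0.000 t 8.13 w 0.660 F [-1.3 -0.3 -0.2] j6 -2.17
```

Request:
{"name": "play_rows", "arguments": {"increments": [{"offset": [0,0,-3],"twist": 0,"grip": 0.657},{"offset": [0,0,-3],"twist": 0,"grip": 0.659},{"offset": [0,0,-3],"twist": 0,"grip": 0.66}]}}

```text
time: 8.38
tool_pos: [0.5171, -0.2611, 0.235]
tool_rot: [0.0, -0.0, 1.0, -0.0]
contact_force: [-0.4, -0.0, -1.8]
gripper_width: 0.663
```

```bash
python3 -c "
from h import *
hole()"
```

```text
blue [[103, 237, 70, 30, 1377]]
roll [([0.5373, -0.2645, 0.0764], 0.58), ([0.5346, -0.2607, 0.0822], 0.4)]
grasp [ 0.5172 -0.2611  0.0798] yaw 90.0 off [-2.8 -4.4  1.8] twist 0.000 t 8.48 w 0.660 F [ 0.9 -0.4 -1.6] j6 -2.17
```

Request:
{"name": "play_rows", "arguments": {"increments": [{"offset": [0,0,0],"twist": 0,"grip": 0.662},{"offset": [0,0,0],"twist": 0,"grip": 0.663}]}}

```text
time: 8.65
tool_pos: [0.5172, -0.261, 0.2347]
tool_rot: [-0.0, -0.0, 1.0, 0.0]
contact_force: [0.6, -0.5, -1.0]
gripper_width: 0.664
```

```bash
python3 -c "
from h import *
hole()"
```

```text
blue [[103, 237, 70, 30, 1394]]
roll [([0.5357, -0.2632, 0.0779], 0.71)]
grasp [ 0.5172 -0.261   0.0797] yaw 90.0 off [-2.8 -4.5  1.7] twist 0.000 t 8.75 w 0.663 F [-0.6 -0.1 -1.1] j6 -2.17
```

Request:
{"name": "play_rows", "arguments": {"increments": [{"offset": [0,0,0],"twist": 0,"grip": 0.665},{"offset": [0,0,0],"twist": 0,"grip": 0.666}]}}

```text
time: 8.92
tool_pos: [0.5173, -0.261, 0.2348]
tool_rot: [0.0, -0.0, 1.0, -0.0]
contact_force: [-0.6, -0.1, -0.3]
gripper_width: 0.663
```

```bash
python3 -c "
from h import *
hole()"
```

```text
blue [[105, 215, 64, 54, 2718]]
roll [([0.5339, -0.2635, 0.0527], 0.96)]
grasp [ 0.5174 -0.2612  0.08  ] yaw 90.0 off [-2.6 -4.3  2. ] twist 0.000 t 9.02 w 0.669 F [ 0.5 -0.1 -0.3] j6 -2.17
```

Request:
{"name": "play_rows", "arguments": {"increments": [{"offset": [0,0,0],"twist": 0,"grip": 0.668},{"offset": [0,0,0],"twist": 0,"grip": 0.668}]}}

```text
time: 9.18
tool_pos: [0.5173, -0.2611, 0.2349]
tool_rot: [0.0, -0.0, 1.0, -0.0]
contact_force: [0.1, 0.4, 0.3]
gripper_width: 0.669
```

```bash
python3 -c "
from h import *
hole()"
```

```text
blue [[94, 169, 54, 15, 604]]
roll [([0.515, -0.2704, 0.0341], 0.7), ([0.5153, -0.2722, 0.0436], 0.67)]
grasp [ 0.5173 -0.2611  0.0798] yaw 90.0 off [-2.7 -4.4  1.9] twist 0.000 t 9.28 w 0.668 F [-0.4 -0.1 -0.1] j6 -2.17
```

The roll pivoted at 0.666, but my next loosening step let it slide back into the cradle. I'll take one look, then redo it and stop at 0.665–0.666.

```bash
python3 -c "
from h import *
a=cv2.imread('pics/hw.png');b=snap('scene','s6.png')[60:200,120:300]
cv2.imwrite('pics/c6.png',np.hstack([cv2.resize(a,(400,300)),cv2.resize(b,(386,300),interpolation=cv2.INTER_CUBIC)]))
c=manip.get_calibration('wrist')
for n,u,v,z in [('hole top',241,169,.042),('left',0,0,.042)]: print(n,px(c,u,v,z))
print(find('roll_center','scene'))"
```

```text
hole top [ 0.4819 -0.2695  0.042 ]
left [ 0.403  -0.3777  0.042 ]
[([0.5159, -0.2664, 0.0405], 0.75), ([0.5156, -0.2706, 0.0432], 0.26)]
```

View pics/c6.png

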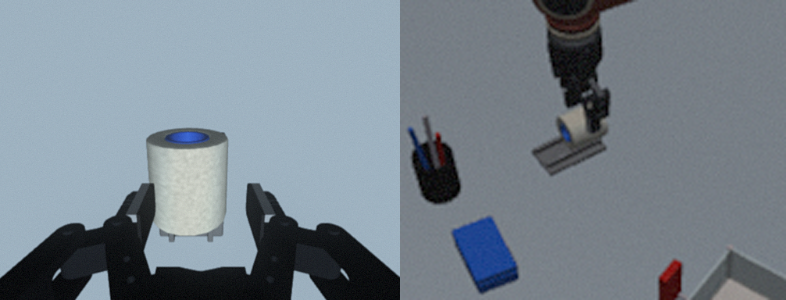

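Request:
{"name": "play_rows", "arguments": {"increments": [{"offset": [19,-6,0],"twist": 0,"grip": 0.9},{"offset": [19,-6,0],"twist": 0,"grip": 0.9},{"offset": [19,-6,15],"twist": 0,"grip": 0.9},{"offset": [19,-6,30],"twist": 0,"grip": 0.9},{"offset": [19,-6,39],"twist": 0,"grip": 0.9}]}}

```text
time: 9.8
tool_pos: [0.498, -0.2668, 0.1945]
tool_rot: [-0.0, 0.0, 1.0, 0.0]
contact_force: [-0.3, 0.4, -0.9]
gripper_width: 0.9
```

Request:
{"name": "play_rows", "arguments": {"increments": [{"offset": [0,0,0],"twist": 0,"grip": 0.8},{"offset": [0,0,0],"twist": 0,"grip": 0.65},{"offset": [0,0,0],"twist": 0,"grip": 0.6},{"offset": [0,0,0],"twist": 0,"grip": 0.6},{"offset": [0,0,0],"twist": 0,"grip": 0.6}]}}

```text
time: 10.22
tool_pos: [0.4988, -0.2677, 0.197]
tool_rot: [0.001, -0.0, 1.0, -0.001]
contact_force: [-0.1, -3.3, 1.2]
gripper_width: 0.646
```

Request:
{"name": "play_rows", "arguments": {"increments": [{"offset": [0,0,-20],"twist": 0,"grip": 0.6},{"offset": [0,0,-40],"twist": 0,"grip": 0.6},{"offset": [-20,0,-45],"twist": 0,"grip": 0.63},{"offset": [-20,0,-45],"twist": 0,"grip": 0.65},{"offset": [-20,0,-45],"twist": 0,"grip": 0.658}]}}

```text
time: 10.63
tool_pos: [0.5187, -0.2667, 0.2413]
tool_rot: [0.0, -0.001, 1.0, 0.0]
contact_force: [0.5, -0.1, -1.0]
gripper_width: 0.66
```

```bash
python3 -c "
from h import *
hole()"
```

```text
blue [[103, 230, 69, 35, 1641]]
roll []
grasp [ 0.5172 -0.2662  0.0846] yaw 90.0 off [-2.8  0.7  6.6] twist 0.001 t 10.73 w 0.661 F [-0.6 -0.9 -1.5] j6 -2.17
```

Request:
{"name": "play_rows", "arguments": {"increments": [{"offset": [0,0,0],"twist": 0,"grip": 0.662},{"offset": [0,0,0],"twist": 0,"grip": 0.664}]}}

```text
time: 10.9
tool_pos: [0.5175, -0.2667, 0.2396]
tool_rot: [-0.001, 0.0, 1.0, 0.001]
contact_force: [-0.1, 0.5, -1.1]
gripper_width: 0.666
```

```bash
python3 -c "
from h import *
hole()"
```

```text
blue [[103, 231, 69, 35, 1656]]
roll []
grasp [ 0.5175 -0.2667  0.085 ] yaw 90.0 off [-2.5  1.2  7. ] twist -0.000 t 11.00 w 0.665 F [ 0.7  0.6 -1.9] j6 -2.17
```

Now small single-row steps, each one ending with a re-tightened grip.

Request:
{"name": "play_rows", "arguments": {"increments": [{"offset": [0,0,0],"twist": 0,"grip": 0.6655},{"offset": [0,0,0],"twist": 0,"grip": 0.6655},{"offset": [0,0,0],"twist": 0,"grip": 0.65}]}}

```text
time: 11.25
tool_pos: [0.5181, -0.267, 0.2406]
tool_rot: [-0.0, -0.0, 1.0, 0.0]
contact_force: [0.4, -0.3, -1.3]
gripper_width: 0.66
```

```bash
python3 -c "
from h import *
hole()"
```

```text
blue [[103, 230, 69, 35, 1641]]
roll []
grasp [ 0.5182 -0.267   0.0857] yaw 90.0 off [-1.8  1.5  7.7] twist 0.000 t 11.35 w 0.654 F [ 0.   0.6 -1.4] j6 -2.17
```

Request:
{"name": "play_rows", "arguments": {"increments": [{"offset": [0,0,0],"twist": 0,"grip": 0.664},{"offset": [0,0,0],"twist": 0,"grip": 0.667},{"offset": [0,0,0],"twist": 0,"grip": 0.667},{"offset": [0,0,0],"twist": 0,"grip": 0.655}]}}

```text
time: 11.68
tool_pos: [0.5182, -0.2671, 0.2407]
tool_rot: [0.0, -0.0, 1.0, -0.0]
contact_force: [0.3, 1.0, -0.6]
gripper_width: 0.656
```

```bash
python3 -c "
from h import *
hole()"
```

```text
blue [[103, 230, 69, 35, 1649]]
roll [([0.5415, -0.2737, 0.0036], 0.63)]
grasp [ 0.5182 -0.267   0.0857] yaw 90.0 off [-1.8  1.5  7.7] twist 0.000 t 11.78 w 0.659 F [ 0.3  0.2 -1. ] j6 -2.17
```

Request:
{"name": "play_rows", "arguments": {"increments": [{"offset": [0,0,0],"twist": 0,"grip": 0.665},{"offset": [0,0,0],"twist": 0,"grip": 0.668},{"offset": [0,0,0],"twist": 0,"grip": 0.668},{"offset": [0,0,0],"twist": 0,"grip": 0.655}]}}

```text
time: 12.12
tool_pos: [0.5182, -0.267, 0.2407]
tool_rot: [0.0, -0.0, 1.0, 0.0]
contact_force: [0.7, -0.1, -0.8]
gripper_width: 0.657
```

```bash
python3 -c "
from h import *
hole()"
```

```text
blue [[102, 229, 70, 41, 2162]]
roll []
grasp [ 0.5182 -0.267   0.0857] yaw 90.0 off [-1.8  1.5  7.7] twist 0.000 t 12.22 w 0.661 F [-0.7 -0.3 -1.3] j6 -2.17
```

Request:
{"name": "play_rows", "arguments": {"increments": [{"offset": [0,0,0],"twist": 0,"grip": 0.665},{"offset": [0,0,0],"twist": 0,"grip": 0.668},{"offset": [0,0,0],"twist": 0,"grip": 0.668},{"offset": [0,0,0],"twist": 0,"grip": 0.655}]}}

```text
time: 12.55
tool_pos: [0.5182, -0.267, 0.2407]
tool_rot: [-0.0, -0.0, 1.0, 0.0]
contact_force: [0.5, -0.5, -1.0]
gripper_width: 0.656
```

```bash
python3 -c "
from h import *
hole()"
```

```text
blue [[102, 229, 70, 41, 2158]]
roll []
grasp [ 0.5182 -0.267   0.0857] yaw 90.0 off [-1.8  1.5  7.7] twist 0.000 t 12.65 w 0.657 F [ 0.5 -0.2 -0.7] j6 -2.17
```

Request:
{"name": "play_rows", "arguments": {"increments": [{"offset": [0,0,0],"twist": 0,"grip": 0.665},{"offset": [0,0,0],"twist": 0,"grip": 0.668},{"offset": [0,0,0],"twist": 0,"grip": 0.668},{"offset": [0,0,0],"twist": 0,"grip": 0.655}]}}

```text
time: 12.98
tool_pos: [0.5182, -0.267, 0.2407]
tool_rot: [0.0, -0.0, 1.0, -0.0]
contact_force: [-0.3, -0.9, -0.7]
gripper_width: 0.657
```

```bash
python3 -c "
from h import *
hole()"
```

```text
blue [[102, 229, 70, 41, 2161]]
roll []
grasp [ 0.5182 -0.267   0.0857] yaw 90.0 off [-1.8  1.5  7.7] twist 0.000 t 13.08 w 0.656 F [-0.4  1.4 -0.9] j6 -2.17
```

Request:
{"name": "play_rows", "arguments": {"increments": [{"offset": [0,0,0],"twist": 0,"grip": 0.666},{"offset": [0,0,0],"twist": 0,"grip": 0.669},{"offset": [0,0,0],"twist": 0,"grip": 0.669},{"offset": [0,0,0],"twist": 0,"grip": 0.655}]}}

```text
time: 13.42
tool_pos: [0.5182, -0.267, 0.2407]
tool_rot: [-0.0, -0.0, 1.0, 0.0]
contact_force: [-0.5, -0.1, -1.6]
gripper_width: 0.654
```

```bash
python3 -c "
from h import *
hole()"
```

```text
blue [[101, 223, 72, 70, 3640]]
roll [([0.5336, -0.2692, 0.0669], 0.7)]
grasp [ 0.5182 -0.267   0.0857] yaw 90.0 off [-1.8  1.5  7.7] twist 0.000 t 13.52 w 0.661 F [ 0.  -0.5 -1.7] j6 -2.17
```

Request:
{"name": "play_rows", "arguments": {"increments": [{"offset": [0,0,0],"twist": 0,"grip": 0.666},{"offset": [0,0,0],"twist": 0,"grip": 0.669},{"offset": [0,0,0],"twist": 0,"grip": 0.669},{"offset": [0,0,0],"twist": 0,"grip": 0.655}]}}

```text
time: 13.85
tool_pos: [0.5182, -0.267, 0.2407]
tool_rot: [-0.0, -0.0, 1.0, 0.0]
contact_force: [0.6, -0.3, -0.9]
gripper_width: 0.658
```

```bash
python3 -c "
from h import *
hole()
b=manip.grab_frame('scene')[60:200,120:300];a=cv2.imread('pics/hw.png')
cv2.imwrite('pics/c7.png',np.hstack([cv2.resize(a,(400,300)),cv2.resize(b,(386,300),interpolation=cv2.INTER_CUBIC)]))"
```

```text
blue [[101, 223, 72, 70, 3637]]
roll [([0.5328, -0.2662, 0.0693], 0.66)]
grasp [ 0.5182 -0.267   0.0857] yaw 90.0 off [-1.8  1.5  7.7] twist 0.000 t 13.95 w 0.657 F [-0.1  0.1 -0.7] j6 -2.17
```

View pics/c7.png

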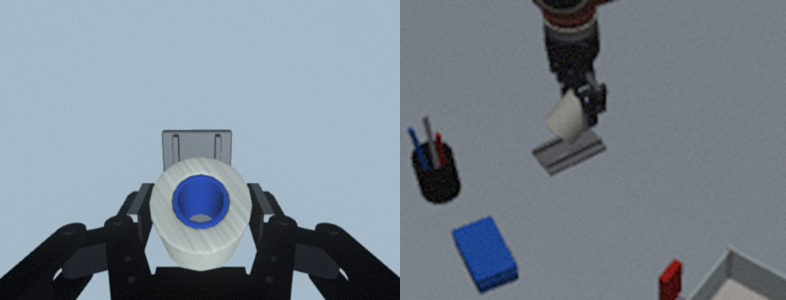

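The roll hangs tilted about 50–55° below horizontal with the hole facing up (wrist view about (200,200)). I'll grip firmly, carry it to open bench beside the dispenser, and finish uprighting it by touching the low edge down and dragging in +x.

Request:
{"name": "play_rows", "arguments": {"increments": [{"offset": [0,0,-10],"twist": 0,"grip": 0.62},{"offset": [0,38,-10],"twist": 0,"grip": 0.62},{"offset": [5,76,-10],"twist": 0,"grip": 0.62},{"offset": [10,114,-10],"twist": 0,"grip": 0.62},{"offset": [15,150,-10],"twist": 0,"grip": 0.62}]}}

```text
time: 14.42
tool_pos: [0.5029, -0.1156, 0.2517]
tool_rot: [0.001, 0.0, 1.0, -0.0]
contact_force: [-0.1, 0.7, -1.3]
gripper_width: 0.645
```

Request:
{"name": "play_rows", "arguments": {"increments": [{"offset": [0,0,0],"twist": 0,"grip": 0.62},{"offset": [0,0,15],"twist": 0,"grip": 0.62},{"offset": [0,0,30],"twist": 0,"grip": 0.62},{"offset": [0,0,34],"twist": 0,"grip": 0.64},{"offset": [0,0,34],"twist": 0,"grip": 0.64}]}}

```text
time: 14.83
tool_pos: [0.5026, -0.1169, 0.2158]
tool_rot: [-0.001, -0.0, 1.0, 0.0]
contact_force: [-0.6, -0.5, -1.3]
gripper_width: 0.642
```

```bash
python3 -c "
from h import *
hole()"
```

```text
blue [[101, 223, 72, 69, 3602]]
roll [([0.5167, -0.1196, 0.0419], 0.9)]
grasp [ 0.5035 -0.1174  0.0624] yaw 90.0 off [ -16.5 -148.1  -15.5] twist -0.000 t 14.93 w 0.645 F [ 0.2 -0.7 -1.2] j6 -1.94
```

Request:
{"name": "play_rows", "arguments": {"increments": [{"offset": [0,0,5],"twist": 0,"grip": 0.652},{"offset": [0,0,9],"twist": 0,"grip": 0.652},{"offset": [-8,0,10],"twist": 0,"grip": 0.652},{"offset": [-16,0,10.5],"twist": 0,"grip": 0.652},{"offset": [-24,0,11],"twist": 0,"grip": 0.652}]}}

```text
time: 15.35
tool_pos: [0.5281, -0.1176, 0.2078]
tool_rot: [-0.0, -0.0, 1.0, -0.001]
contact_force: [-7.1, 0.1, 13.4]
gripper_width: 0.651
```

```bash
python3 -c "
from h import *
hole()"
```

```text
blue [[101, 223, 72, 70, 3603]]
roll [([0.5408, -0.1212, 0.0332], 0.93)]
grasp [ 0.5293 -0.1179  0.0526] yaw 90.0 off [   9.3 -147.7  -25.2] twist 0.000 t 15.45 w 0.653 F [ 0.5 -0.6  5.1] j6 -1.93
```

Request:
{"name": "play_rows", "arguments": {"increments": [{"offset": [-5,0,2],"twist": 0,"grip": 0.659},{"offset": [-10,0,3],"twist": 0,"grip": 0.661},{"offset": [-15,0,3],"twist": 0,"grip": 0.661},{"offset": [-20,0,3.5],"twist": 0,"grip": 0.661},{"offset": [-25,0,4],"twist": 0,"grip": 0.661}]}}

```text
time: 15.87
tool_pos: [0.5537, -0.1179, 0.2048]
tool_rot: [0.001, -0.0, 1.0, -0.001]
contact_force: [-4.1, -1.2, 10.9]
gripper_width: 0.664
```

```bash
python3 -c "
from h import *
hole()"
```

```text
blue [[98, 227, 77, 81, 2103]]
roll []
grasp [ 0.5546 -0.1182  0.0497] yaw 90.0 off [  34.6 -147.4  -28.1] twist 0.000 t 15.97 w 0.662 F [-1.8 -0.7 10.4] j6 -1.91
```

Request:
{"name": "play_rows", "arguments": {"increments": [{"offset": [-4,0,1],"twist": 0,"grip": 0.662},{"offset": [-8,0,2],"twist": 0,"grip": 0.662},{"offset": [-8,0,0],"twist": 0,"grip": 0.668},{"offset": [-8,0,0],"twist": 0,"grip": 0.675},{"offset": [-8,0,0],"twist": 0,"grip": 0.69}]}}

```text
time: 16.38
tool_pos: [0.5599, -0.117, 0.2014]
tool_rot: [-0.0, -0.0, 1.0, 0.0]
contact_force: [-0.1, 0.7, -1.1]
gripper_width: 0.689
```

```bash
python3 -c "
from h import *
hole('w8.png')
print(find('roll_center','wrist'))
a=cv2.imread('pics/w8.png')
b=snap('scene','s8.png')[80:220,130:310]
print(find('roll_center','scene'))
cv2.imwrite('pics/c8.png',np.hstack([cv2.resize(a,(400,300)),cv2.resize(b,(386,300),interpolation=cv2.INTER_CUBIC)]))"
```

```text
blue [[95, 300, 71, 44, 880]]
roll []
grasp [ 0.5596 -0.1168  0.0461] yaw 90.0 off [  39.7 -148.7  -31.9] twist 0.000 t 16.48 w 0.688 F [ 0.6 -0.2 -0.5] j6 -1.91
[]
[]
```

View pics/c8.png

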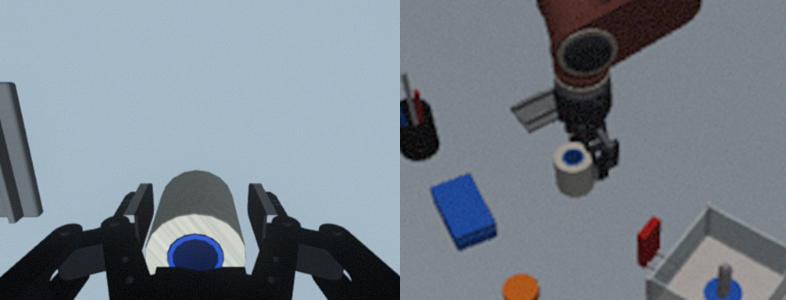

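The scene crop shows the roll standing upright with its hole facing up at about (573,157) in the crop. The gripper is around it but shifted toward -x. I'll open, rise and measure from above.

Request:
{"name": "play_rows", "arguments": {"increments": [{"offset": [0,0,0],"twist": 0,"grip": 0.8},{"offset": [0,0,0],"twist": 0,"grip": 0.9},{"offset": [0,0,-35],"twist": 0,"grip": 1},{"offset": [0,0,-75],"twist": 0,"grip": 1},{"offset": [0,0,-110],"twist": 0,"grip": 1}]}}

```text
time: 17.05
tool_pos: [0.5599, -0.1169, 0.3128]
tool_rot: [-0.001, -0.0, 1.0, 0.0]
contact_force: [1.1, 0.0, 0.6]
gripper_width: 1.003
```

Run:
```python
from h import *
hole('w9.png')
T=np.array(manip.get_calibration('wrist')['T'])
print(find('roll','wrist',T=T), find('roll_center','wrist','boxes_of',T=T))
manip.grab_frame('scene');print(find('roll_center','scene'))
manip.grab_frame('top');print(find('roll_center','top'))
im=cv2.imread('pics/w9.png').astype(int); m=(im[...,0]>im[...,2]+60)
c=manip.get_calibration('wrist')
n,l,st,cc=cv2.connectedComponentsWithStats(m.astype(np.uint8))
for i in range(1,n):
    if st[i,4]>150: print(st[i],px(c,st[i,0]+st[i,2]/2,st[i,1]+st[i,3]/2,.06), px(c,st[i,0],st[i,1]+st[i,3]/2,.06), px(c,st[i,0]+st[i,2],st[i,1]+st[i,3]/2,.06))
cv2.imwrite('pics/c9.png',cv2.imread('pics/w9.png'))
```

```text
blue [[113, 206, 40, 37, 469], [58, 326, 39, 8, 197], [117, 331, 38, 9, 193], [53, 334, 95, 26, 773]]
roll [([0.5835, -0.1229, 0.0269], 0.87)]
grasp [ 0.5645 -0.1185  0.165 ] yaw 90.0 off [  45.7 -146.6   87.1] twist 0.000 t 17.15 w 1.004 F [ 0.6 -0.9  0.9] j6 -1.91
[([0.5888, -0.1222, 0.0389], 0.96)] [([0.5845, -0.1235, 0.0621], 0.6), ([0.569, 0.044, 0.063], 0.34)]
[([0.5828, -0.118, 0.0316], 0.85)]
[([0.5814, -0.1219, 0.0294], 0.64), ([0.7591, 0.0389, -0.0026], 0.22)]
[233 206  40  37 469] [ 0.5803 -0.1192  0.06  ] [ 0.5803 -0.1343  0.06  ] [ 0.5803 -0.1042  0.06  ]
[178 326  39   8 197] [ 0.6767 -0.1662  0.06  ] [ 0.6767 -0.1826  0.06  ] [ 0.6768 -0.1498  0.06  ]
[237 331  38   9 193] [ 0.6825 -0.117   0.06  ] [ 0.6824 -0.1331  0.06  ] [ 0.6825 -0.1009  0.06  ]
[173 334  95  26 773] [ 0.6945 -0.1474  0.06  ] [ 0.6944 -0.1882  0.06  ] [ 0.6946 -0.1067  0.06  ]
```

View pics/c9.png

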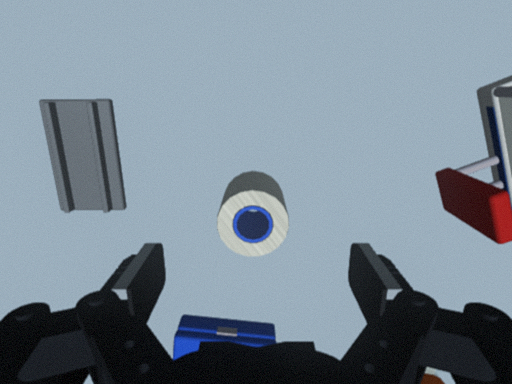

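The wrist view shows the roll standing free on the bench, top hole at (253,224), about (0.581, -0.119). The cradle is empty and the slide box is untouched. Next I'll regrasp from above with the jaws along the dispenser's diagonal, which gives the most room inside the walls.

Request:
{"name": "play_rows", "arguments": {"increments": [{"offset": [-8,0,0],"twist": 0.1,"grip": 1},{"offset": [-16,-1,0],"twist": 0.2,"grip": 1},{"offset": [-16.5,-1,10],"twist": 0.3,"grip": 1},{"offset": [-16.5,-1,35],"twist": 0.384,"grip": 1},{"offset": [-16.5,-1,60],"twist": 0.384,"grip": 1}]}}

```text
time: 17.87
tool_pos: [0.5769, -0.1181, 0.2508]
tool_rot: [0.0, 0.192, 0.981, -0.0]
contact_force: [-1.1, 0.1, -0.3]
gripper_width: 0.997
```

Request:
{"name": "play_rows", "arguments": {"increments": [{"offset": [0,0,0],"twist": 0,"grip": 1},{"offset": [0,0,20],"twist": 0,"grip": 1},{"offset": [0,0,40],"twist": 0,"grip": 1},{"offset": [0,0,59],"twist": 0,"grip": 1},{"offset": [0,0,59],"twist": 0,"grip": 1}]}}

```text
time: 18.28
tool_pos: [0.5746, -0.1173, 0.1884]
tool_rot: [-0.004, 0.191, 0.982, 0.001]
contact_force: [-0.8, 0.6, -1.0]
gripper_width: 0.994
```

```bash
python3 -c "
from h import *
goto([.581,-.1195,.045],68)"
```

```text
grasp [ 0.5733 -0.1169  0.0334] yaw 68.0 off [ -8.    0.5 -11.7] twist 0.000 t 18.28 w 0.994 F [-0.8  0.6 -1. ] j6 -1.52
```

Request:
{"name": "play_rows", "arguments": {"increments": [{"offset": [-4,0,-10],"twist": 0,"grip": 1},{"offset": [-7,0,-10],"twist": 0,"grip": 1},{"offset": [-7,0,-10],"twist": 0,"grip": 1},{"offset": [-7,0,-10],"twist": 0,"grip": 1}]}}

```text
time: 18.62
tool_pos: [0.5843, -0.121, 0.2051]
tool_rot: [0.002, 0.191, 0.982, -0.0]
contact_force: [0.4, -0.1, 0.2]
gripper_width: 1.003
```

```bash
python3 -c "
from h import *
goto([.581,-.1195,.045],68)"
```

```text
grasp [ 0.5849 -0.1212  0.0501] yaw 68.0 off [4.3 0.2 5.1] twist 0.000 t 18.62 w 1.003 F [ 0.4 -0.1  0.2] j6 -1.52
```

Request:
{"name": "play_rows", "arguments": {"increments": [{"offset": [0,0,0],"twist": 0,"grip": 0.85},{"offset": [0,0,0],"twist": 0,"grip": 0.7},{"offset": [0,0,0],"twist": 0,"grip": 0.6},{"offset": [0,0,0],"twist": 0,"grip": 0.58},{"offset": [0,0,0],"twist": 0,"grip": 0.58}]}}

```text
time: 19.03
tool_pos: [0.5835, -0.1207, 0.2035]
tool_rot: [0.001, 0.191, 0.982, -0.0]
contact_force: [0.2, -1.4, 3.6]
gripper_width: 0.63
```

```bash
python3 -c "
from h import *
goto([.581,-.1195,.045],68)"
```

```text
grasp [ 0.5837 -0.1208  0.0485] yaw 68.0 off [3.  0.2 3.5] twist 0.000 t 19.03 w 0.630 F [ 0.2 -1.4  3.6] j6 -1.52
```

Request:
{"name": "play_rows", "arguments": {"increments": [{"offset": [0,0,-20],"twist": 0,"grip": 0.58},{"offset": [0,0,-55],"twist": 0,"grip": 0.58},{"offset": [0,0,-90],"twist": 0,"grip": 0.58},{"offset": [8,12,-126],"twist": 0,"grip": 0.58},{"offset": [27,41,-126],"twist": 0,"grip": 0.58}]}}

```text
time: 19.45
tool_pos: [0.5759, -0.075, 0.3376]
tool_rot: [0.007, 0.193, 0.981, -0.001]
contact_force: [1.8, -0.1, 1.3]
gripper_width: 0.632
```

Request:
{"name": "play_rows", "arguments": {"increments": [{"offset": [20,30,0],"twist": 0,"grip": 0.58},{"offset": [42,63,0],"twist": 0,"grip": 0.58},{"offset": [64,96,0],"twist": 0,"grip": 0.58},{"offset": [84,127,0],"twist": 0,"grip": 0.58},{"offset": [100,151,0],"twist": 0,"grip": 0.58}]}}

```text
time: 19.87
tool_pos: [0.5359, 0.1073, 0.3277]
tool_rot: [-0.001, 0.19, 0.982, 0.0]
contact_force: [0.7, -0.7, -1.1]
gripper_width: 0.633
```

Run:
```python
from h import *
goto([.526,.166,.175],68)
c=manip.get_calibration('wrist'); T=np.array(c['T'])
im=snap('wrist','w10.png')
print(T[:3,3].round(3))
for q in ['roll_center','spindle_tip','spindle_foot','dispenser','feed_grip']: print(q,find(q,'wrist',T=T))
a=im.astype(int); m=(a[...,0]>a[...,2]+60).astype(np.uint8)
n,l,st,cc=cv2.connectedComponentsWithStats(m)
for i in range(1,n):
    if st[i,4]>150: print(st[i])
```

```text
grasp [0.5356 0.1074 0.1727] yaw 68.1 off [30.8 50.8 -2.3] twist 0.001 t 19.87 w 0.633 F [ 0.7 -0.7 -1.1] j6 -1.13
[0.465 0.135 0.297]
roll_center [([0.5351, 0.1055, 0.1488], 0.83)]
spindle_tip [([0.5248, 0.1611, 0.0838], 0.62)]
spindle_foot [([0.5239, 0.1615, 0.0241], 0.77), ([0.5239, 0.1639, 0.0009], 0.52)]
dispenser [([0.5237, 0.164, -0.0005], 0.7)]
feed_grip []
[ 285  112   60   60 2017]
[ 220  246   74   66 1459]
```

View pics/w10.png

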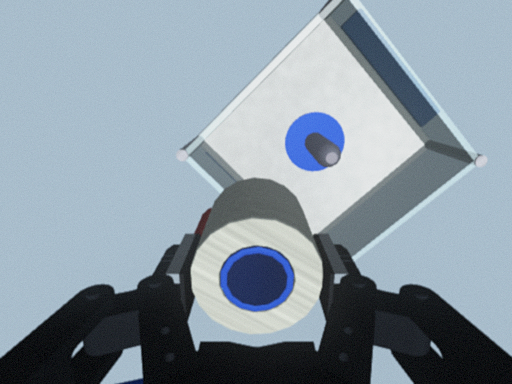

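The wrist view shows the spindle tip at (332,157), its blue foot disc centred at (315,142), and the roll in hand with its hole centre at (257,279). It's upright.

Run:
```python
from h import *
c=manip.get_calibration('wrist')
tip=px(c,332,157,.088);foot=px(c,315,142,.022);hole=px(c,257,279,.184)
print(tip,foot,hole)
goto(np.r_[.5356,.1074,.1727]+np.r_[((tip+foot)/2-hole)[:2],0],68)
```

```text
[0.5267 0.1631 0.088 ] [0.5273 0.1631 0.022 ] [0.5366 0.1043 0.184 ]
grasp [0.5372 0.1042 0.1732] yaw 68.0 off [33.6 53.3  0.5] twist -0.001 t 20.17 w 0.631 F [-0.4 -0.1 -0.7] j6 -1.13
```

Request:
{"name": "play_rows", "arguments": {"increments": [{"offset": [12,20,0],"twist": 0,"grip": 0.58},{"offset": [24,38,0],"twist": 0,"grip": 0.58},{"offset": [33.5,53,0],"twist": 0,"grip": 0.58},{"offset": [33.5,53,0],"twist": 0,"grip": 0.58},{"offset": [33.5,53,0],"twist": 0,"grip": 0.58}]}}

```text
time: 20.58
tool_pos: [0.5263, 0.166, 0.3285]
tool_rot: [-0.0, 0.191, 0.982, -0.0]
contact_force: [0.7, 0.7, -1.3]
gripper_width: 0.634
```

Run:
```python
from h import *
manip.grab_frame('scene')
goto([.526,.1662,.145],68)
print(find('roll_center','scene'))
cv2.imwrite('pics/w11.png',manip.grab_frame('wrist'))
goto([.526,.1662,.145],68)
```

```text
grasp [0.5264 0.1655 0.1735] yaw 67.9 off [ 0.6  0.5 28.5] twist -0.001 t 20.63 w 0.633 F [ 0.4  0.7 -1.1] j6 -1.02
[([0.5224, 0.1703, 0.1543], 0.52)]
grasp [0.5264 0.1653 0.1736] yaw 67.9 off [ 0.7  0.6 28.6] twist -0.002 t 20.73 w 0.632 F [ 0.9 -0.6 -1.1] j6 -1.02
```

Request:
{"name": "play_rows", "arguments": {"increments": [{"offset": [0.5,0.5,12],"twist": 0,"grip": 0.58},{"offset": [0.5,0.5,24],"twist": 0,"grip": 0.58},{"offset": [0.5,0.5,36],"twist": 0,"grip": 0.58},{"offset": [0.5,0.5,42],"twist": 0,"grip": 0.58},{"offset": [0.5,0.5,48],"twist": 0,"grip": 0.58}]}}

```text
time: 21.15
tool_pos: [0.5252, 0.167, 0.2784]
tool_rot: [-0.001, 0.191, 0.982, -0.001]
contact_force: [-0.6, 0.8, -1.4]
gripper_width: 0.634
```

Request:
{"name": "play_rows", "arguments": {"increments": [{"offset": [0,0,0],"twist": 0,"grip": 0.58},{"offset": [0,0,6],"twist": 0,"grip": 0.58},{"offset": [0,0,12],"twist": 0,"grip": 0.58}]}}

```text
time: 21.4
tool_pos: [0.5262, 0.1674, 0.2692]
tool_rot: [0.001, 0.191, 0.982, 0.0]
contact_force: [-0.2, 0.2, -1.3]
gripper_width: 0.632
```

```bash
python3 -c "
from h import *
goto([.526,.1662,.0705],68)"
```

```text
grasp [0.5265 0.1675 0.1142] yaw 68.0 off [ 0.1 -1.4 43.7] twist 0.000 t 21.40 w 0.632 F [-0.2  0.2 -1.3] j6 -1.01
```

The roll is on the spindle, 22 mm past the tip, with no contact force. Lowering it slowly to the floor.

Request:
{"name": "play_rows", "arguments": {"increments": [{"offset": [0,0,7],"twist": 0,"grip": 0.58},{"offset": [0,0,14],"twist": 0,"grip": 0.58},{"offset": [0,0,21],"twist": 0,"grip": 0.58},{"offset": [0,0,28],"twist": 0,"grip": 0.58},{"offset": [0,0,34],"twist": 0,"grip": 0.58}]}}

```text
time: 21.82
tool_pos: [0.5256, 0.1673, 0.2337]
tool_rot: [-0.0, 0.191, 0.982, -0.0]
contact_force: [-0.3, -0.0, -0.5]
gripper_width: 0.629
```

Request:
{"name": "play_rows", "arguments": {"increments": [{"offset": [0,0,0],"twist": 0,"grip": 0.58},{"offset": [0,0,3],"twist": 0,"grip": 0.58},{"offset": [0,0,6],"twist": 0,"grip": 0.58},{"offset": [0,0,8],"twist": 0,"grip": 0.58},{"offset": [0,0,8],"twist": 0,"grip": 0.58}]}}

```text
time: 22.23
tool_pos: [0.5257, 0.1673, 0.2264]
tool_rot: [-0.0, 0.191, 0.982, -0.0]
contact_force: [-0.5, -0.2, -1.3]
gripper_width: 0.635
```

```bash
python3 -c "
from h import *
goto([.526,.1662,.0705],68)"
```

```text
grasp [0.5256 0.1673 0.0714] yaw 68.0 off [-0.8 -0.8  0.9] twist 0.000 t 22.23 w 0.635 F [-0.5 -0.2 -1.3] j6 -1.01
```

Request:
{"name": "play_rows", "arguments": {"increments": [{"offset": [0,0,1],"twist": 0,"grip": 0.58},{"offset": [0,0,2],"twist": 0,"grip": 0.58},{"offset": [0,0,3],"twist": 0,"grip": 0.58},{"offset": [0,0,3],"twist": 0,"grip": 0.58}]}}

```text
time: 22.57
tool_pos: [0.5263, 0.1674, 0.2255]
tool_rot: [0.0, 0.191, 0.982, 0.0]
contact_force: [-2.9, -0.7, 6.8]
gripper_width: 0.627
```

```bash
python3 -c "
from h import *
goto([.526,.1662,.0705],68)"
```

```text
grasp [0.5264 0.1674 0.0705] yaw 68.0 off [-0.1 -1.3  0. ] twist 0.000 t 22.57 w 0.627 F [-2.9 -0.7  6.8] j6 -1.01
```

Seated: 6.8 N of floor contact at the expected height. Releasing, rising and turning toward the paddle.

Request:
{"name": "play_rows", "arguments": {"increments": [{"offset": [0,0,-2],"twist": 0,"grip": 0.65},{"offset": [0,0,-2],"twist": 0,"grip": 0.7},{"offset": [0,0,-2],"twist": 0,"grip": 0.8},{"offset": [0,0,-2],"twist": 0,"grip": 0.85},{"offset": [0,0,-4],"twist": 0,"grip": 0.85}]}}

```text
time: 22.98
tool_pos: [0.5256, 0.1673, 0.2273]
tool_rot: [-0.0, 0.191, 0.982, -0.0]
contact_force: [0.2, 0.2, -0.1]
gripper_width: 0.852
```

Request:
{"name": "play_rows", "arguments": {"increments": [{"offset": [0,0,-20],"twist": 0,"grip": 0.85},{"offset": [0,0,-50],"twist": 0,"grip": 0.85},{"offset": [0,0,-90],"twist": 0,"grip": 0.85},{"offset": [0,0,-120],"twist": 0.1,"grip": 0.85},{"offset": [0,0,-120],"twist": 0.2,"grip": 0.85}]}}

```text
time: 23.4
tool_pos: [0.5278, 0.1677, 0.3565]
tool_rot: [0.006, 0.29, 0.957, 0.003]
contact_force: [1.3, -0.1, 1.7]
gripper_width: 0.853
```

Request:
{"name": "play_rows", "arguments": {"increments": [{"offset": [0,0,0],"twist": 0.12,"grip": 0.85},{"offset": [0,0,0],"twist": 0.24,"grip": 0.85},{"offset": [0,0,0],"twist": 0.36,"grip": 0.85},{"offset": [0,0,0],"twist": 0.48,"grip": 0.85},{"offset": [0,0,0],"twist": 0.585,"grip": 0.85}]}}

```text
time: 23.82
tool_pos: [0.5257, 0.1673, 0.3477]
tool_rot: [-0.0, 0.554, 0.832, -0.0]
contact_force: [0.5, -0.1, 0.2]
gripper_width: 0.847
```

Run:
```python
from h import *
goto([.5715,.0575,.165],23)
for k in ['scene','top','wrist']:
    T=np.array(manip.get_calibration(k)['T']); im=snap(k,f'{k}12.png')
    for q in ['roll_center','feed_grip','spindle_tip']: print(k,q,find(q,k,T=T))
    if k=='wrist':
        c=manip.get_calibration(k); h=cv2.cvtColor(im,cv2.COLOR_BGR2HSV)
        m=cv2.inRange(h,(0,130,60),(8,255,255))|cv2.inRange(h,(172,130,60),(180,255,255))
        n,l,st,cc=cv2.connectedComponentsWithStats(m)
        for i in range(1,n):
            if st[i,4]>100: print(st[i],cc[i])
a=cv2.imread('pics/wrist12.png');b=cv2.imread('pics/scene12.png')[120:260,210:390]
cv2.imwrite('pics/c12.png',np.hstack([cv2.resize(a,(400,300)),cv2.resize(b,(386,300),interpolation=cv2.INTER_CUBIC)]))
```

```text
grasp [0.5257 0.1673 0.1927] yaw 22.7 off [-1.19e+02 -1.00e-01  2.77e+01] twist -0.005 t 23.82 w 0.847 F [ 0.5 -0.1  0.2] j6 -0.22
scene roll_center [([0.5258, 0.1718, 0.0496], 0.59)]
scene feed_grip [([0.5707, 0.0609, 0.0674], 0.59)]
scene spindle_tip [([0.5244, 0.1664, 0.091], 0.97)]
top roll_center []
top feed_grip [([0.5712, 0.0567, 0.0647], 0.64)]
top spindle_tip [([0.5263, 0.1678, 0.089], 0.63), ([0.3185, 0.4579, -0.0017], 0.57)]
wrist roll_center [([0.5258, 0.1683, 0.0464], 0.88)]
wrist feed_grip [([0.5687, 0.0549, 0.0679], 0.71), ([0.5261, 0.1624, 0.085], 0.29)]
wrist spindle_tip [([0.5261, 0.1602, 0.0863], 0.6)]
[ 232  278   42   44 1354] [252.83161004 303.21861152]
```

Request:
{"name": "play_rows", "arguments": {"increments": [{"offset": [-35,0,0],"twist": 0,"grip": 0.9},{"offset": [-75,0,0],"twist": 0,"grip": 0.9},{"offset": [-118.5,0,0],"twist": 0,"grip": 0.9},{"offset": [-118.5,0,30],"twist": 0,"grip": 0.9},{"offset": [-118.5,0,50],"twist": 0,"grip": 0.9}]}}

```text
time: 24.83
tool_pos: [0.5732, 0.0559, 0.2978]
tool_rot: [0.001, 0.553, 0.833, 0.001]
contact_force: [-1.6, 0.6, -1.2]
gripper_width: 0.901
```

Run:
```python
from h import *
goto([.5715,.057,.065],23)
T=np.array(manip.get_calibration('wrist')['T']); im=snap('wrist','w13.png')
print(find('feed_grip','wrist',T=T))
goto([.5715,.057,.065],23)
h=cv2.cvtColor(im,cv2.COLOR_BGR2HSV)
m=cv2.inRange(h,(0,130,60),(8,255,255))|cv2.inRange(h,(172,130,60),(180,255,255))
n,l,st,cc=cv2.connectedComponentsWithStats(m); c=manip.get_calibration('wrist')
for i in range(1,n):
    if st[i,4]>100:
        x,y,w,hh=st[i,:4]; print(st[i],px(c,x+w/2,y,.08),px(c,x+w/2,y+hh,.08))
```

```text
grasp [0.5736 0.0558 0.1428] yaw 22.8 off [ 2.  -1.7 77.8] twist -0.003 t 24.83 w 0.901 F [-1.6  0.6 -1.2] j6 -0.43
[([0.5252, 0.1683, 0.0536], 0.75), ([0.5704, 0.0578, 0.0658], 0.63)]
grasp [0.5694 0.0576 0.1383] yaw 23.0 off [-1.6  2.2 73.3] twist -0.001 t 24.93 w 0.900 F [-0.1  0.1 -0.8] j6 -0.43
[ 221  191   60   30 1197] [0.5594 0.0711 0.08  ] [0.567  0.0528 0.08  ]
```

View pics/w13.png

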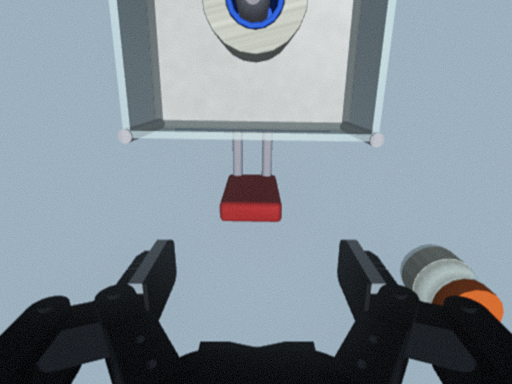

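The wrist view shows the roll home on its spindle with its top ring around the tip. The red paddle's top is at columns 221–281, rows 197–221, centred between the jaws in x. The jar is clear at (450,285). Now I'll descend and grip the paddle across its width.

Request:
{"name": "play_rows", "arguments": {"increments": [{"offset": [0,-1,20],"twist": 0,"grip": 0.9},{"offset": [0,-1,40],"twist": 0,"grip": 0.9},{"offset": [0,-1,60],"twist": 0,"grip": 0.9},{"offset": [0,-1,72],"twist": 0,"grip": 0.8},{"offset": [0,-1,72],"twist": 0,"grip": 0.7}]}}

```text
time: 25.35
tool_pos: [0.5702, 0.0583, 0.2235]
tool_rot: [-0.002, 0.551, 0.834, -0.001]
contact_force: [-0.6, 0.1, -0.6]
gripper_width: 0.704
```

Request:
{"name": "play_rows", "arguments": {"increments": [{"offset": [0,0,0],"twist": 0,"grip": 0.6},{"offset": [0,0,0],"twist": 0,"grip": 0.5},{"offset": [0,0,0],"twist": 0,"grip": 0.4},{"offset": [0,0,0],"twist": 0,"grip": 0.35},{"offset": [0,0,0],"twist": 0,"grip": 0.35}]}}

```text
time: 25.77
tool_pos: [0.5703, 0.0573, 0.2277]
tool_rot: [-0.002, 0.552, 0.834, -0.003]
contact_force: [-13.8, -5.1, 9.4]
gripper_width: 0.458
```

```bash
python3 -c "
from h import *
goto([.570,.0578,.065],23)"
```

```text
grasp [0.5693 0.0569 0.0727] yaw 23.0 off [0.5 1.1 7.7] twist 0.001 t 25.77 w 0.458 F [-13.8  -5.1   9.4] j6 -0.43
```

Request:
{"name": "play_rows", "arguments": {"increments": [{"offset": [0,-2,-2],"twist": 0,"grip": 0.35},{"offset": [-4,-3.5,-3],"twist": 0,"grip": 0.35},{"offset": [-9,-3.5,-3],"twist": 0,"grip": 0.35},{"offset": [-14,-3.5,-3],"twist": 0,"grip": 0.35},{"offset": [-19,-3.5,-3],"twist": 0,"grip": 0.35}]}}

```text
time: 26.18
tool_pos: [0.5753, 0.0402, 0.228]
tool_rot: [-0.001, 0.552, 0.834, 0.002]
contact_force: [5.8, 8.1, -10.7]
gripper_width: 0.452
```

Request:
{"name": "play_rows", "arguments": {"increments": [{"offset": [-5,0,0],"twist": 0,"grip": 0.35},{"offset": [-10,0,0],"twist": 0,"grip": 0.35},{"offset": [-15,0,0],"twist": 0,"grip": 0.35},{"offset": [-20,0,0],"twist": 0,"grip": 0.35},{"offset": [-25,0,0],"twist": 0,"grip": 0.35}]}}

```text
time: 26.6
tool_pos: [0.5847, 0.0175, 0.2279]
tool_rot: [-0.002, 0.552, 0.834, 0.001]
contact_force: [2.8, 8.1, -9.0]
gripper_width: 0.458
```

```bash
python3 -c "
from h import *
goto([.5693,.0569,.0727],23)"
```

```text
grasp [0.5844 0.0183 0.0729] yaw 23.0 off [41.5  1.2  0.4] twist 0.000 t 26.60 w 0.458 F [ 2.8  8.1 -9. ] j6 -0.50
```

Request:
{"name": "play_rows", "arguments": {"increments": [{"offset": [-5,0,2],"twist": 0,"grip": 0.35},{"offset": [-10,0,3],"twist": 0,"grip": 0.35},{"offset": [-14,0,3],"twist": 0,"grip": 0.35},{"offset": [-18,0,3],"twist": 0,"grip": 0.35},{"offset": [-22,0,3],"twist": 0,"grip": 0.35}]}}

```text
time: 27.02
tool_pos: [0.5929, -0.0011, 0.2275]
tool_rot: [-0.006, 0.552, 0.834, 0.003]
contact_force: [-15.7, 27.9, 14.5]
gripper_width: 0.455
```

```bash
python3 -c "
from h import *
goto([.5693,.0569,.0727],23)"
```

```text
grasp [0.5917 0.0007 0.0726] yaw 23.0 off [60.5  1.4  0.7] twist -0.000 t 27.02 w 0.455 F [-15.7  27.9  14.5] j6 -0.53
```

At the stop: 60.5 mm of travel, with the pull force jumping to 32 N. Holding.

Request:
{"name": "play_rows", "arguments": {"increments": [{"offset": [1,0,0],"twist": 0,"grip": 0.35},{"offset": [2,0,0],"twist": 0,"grip": 0.35},{"offset": [2,0,0],"twist": 0,"grip": 0.35},{"offset": [2,0,0],"twist": 0,"grip": 0.35},{"offset": [2,0,0],"twist": 0,"grip": 0.35}]}}

```text
time: 27.43
tool_pos: [0.5923, 0.0, 0.2277]
tool_rot: [-0.004, 0.552, 0.834, 0.001]
contact_force: [-9.4, 12.2, 8.8]
gripper_width: 0.456
```

Request:
{"name": "play_rows", "arguments": {"increments": [{"offset": [0,0,0],"twist": 0,"grip": 0.35},{"offset": [0,0,0],"twist": 0,"grip": 0.35},{"offset": [0,0,0],"twist": 0,"grip": 0.35},{"offset": [0,0,0],"twist": 0,"grip": 0.35},{"offset": [0,0,0],"twist": 0,"grip": 0.35}]}}

```text
time: 27.85
tool_pos: [0.5924, 0.0, 0.2277]
tool_rot: [-0.004, 0.552, 0.834, 0.001]
contact_force: [-8.4, 12.2, 8.0]
gripper_width: 0.454
```

Request:
{"name": "play_rows", "arguments": {"increments": [{"offset": [0,0,0],"twist": 0,"grip": 0.35},{"offset": [0,0,0],"twist": 0,"grip": 0.35},{"offset": [0,0,0],"twist": 0,"grip": 0.35},{"offset": [0,0,0],"twist": 0,"grip": 0.35},{"offset": [0,0,0],"twist": 0,"grip": 0.35}]}}

```text
time: 28.27
tool_pos: [0.5923, 0.0, 0.2277]
tool_rot: [-0.004, 0.552, 0.834, 0.001]
contact_force: [-9.4, 12.2, 7.7]
gripper_width: 0.457
```

Request:
{"name": "play_rows", "arguments": {"increments": [{"offset": [0,0,0],"twist": 0,"grip": 0.35},{"offset": [0,0,0],"twist": 0,"grip": 0.35},{"offset": [0,0,0],"twist": 0,"grip": 0.35}]}}

```text
time: 28.52
tool_pos: [0.5924, 0.0, 0.2277]
tool_rot: [-0.004, 0.552, 0.834, 0.001]
contact_force: [-9.9, 11.2, 9.6]
gripper_width: 0.456
```

```bash
python3 -c "
from h import *
goto([.5693,.0569,.0727],23)
manip.grab_frame('scene');print(find('feed_grip','scene'))
manip.grab_frame('top');print(find('feed_grip','top'))"
```

```text
grasp [0.5916 0.001  0.0727] yaw 23.0 off [60.2  1.4  0.5] twist 0.001 t 28.52 w 0.456 F [-9.9 11.2  9.6] j6 -0.53
[([0.5926, 0.0052, 0.0691], 0.84), ([0.5225, 0.1649, 0.0029], 0.6)]
[([0.5955, -0.0008, 0.0655], 0.61)]
```

Held for over 1.3 s against the stop. Now easing it back.

Request:
{"name": "play_rows", "arguments": {"increments": [{"offset": [2,0,0],"twist": 0,"grip": 0.35},{"offset": [6,0,0],"twist": 0,"grip": 0.35},{"offset": [10,0,0],"twist": 0,"grip": 0.35},{"offset": [14,0,0],"twist": 0,"grip": 0.35},{"offset": [18,0,0],"twist": 0,"grip": 0.35}]}}

```text
time: 29.13
tool_pos: [0.5858, 0.0155, 0.2278]
tool_rot: [-0.002, 0.552, 0.834, 0.001]
contact_force: [-4.2, 5.9, 5.2]
gripper_width: 0.456
```

Request:
{"name": "play_rows", "arguments": {"increments": [{"offset": [4,0,0],"twist": 0,"grip": 0.35},{"offset": [8,0,0],"twist": 0,"grip": 0.35},{"offset": [12,0,0],"twist": 0,"grip": 0.35},{"offset": [16,0,0],"twist": 0,"grip": 0.35},{"offset": [20,0,0],"twist": 0,"grip": 0.35}]}}

```text
time: 29.55
tool_pos: [0.5783, 0.0337, 0.2278]
tool_rot: [-0.001, 0.552, 0.834, 0.001]
contact_force: [-2.2, 4.4, 2.6]
gripper_width: 0.455
```

Request:
{"name": "play_rows", "arguments": {"increments": [{"offset": [4,0,0],"twist": 0,"grip": 0.35},{"offset": [8,0,0],"twist": 0,"grip": 0.35},{"offset": [11,0,0],"twist": 0,"grip": 0.35},{"offset": [14,0,0],"twist": 0,"grip": 0.35},{"offset": [16,0,0],"twist": 0,"grip": 0.35}]}}

```text
time: 29.97
tool_pos: [0.5724, 0.0479, 0.2278]
tool_rot: [0.0, 0.552, 0.834, 0.0]
contact_force: [-0.8, 4.3, 5.4]
gripper_width: 0.455
```

```bash
python3 -c "
from h import *
goto([.5693,.0569,.0727],23)"
```

```text
grasp [0.5725 0.048  0.0728] yaw 23.0 off [9.5 0.5 0.1] twist 0.001 t 29.97 w 0.455 F [-0.8  4.3  5.4] j6 -0.45
```

Request:
{"name": "play_rows", "arguments": {"increments": [{"offset": [3,0,0],"twist": 0,"grip": 0.35},{"offset": [6,0,0],"twist": 0,"grip": 0.35},{"offset": [8,0,0],"twist": 0,"grip": 0.35},{"offset": [10,0,0],"twist": 0,"grip": 0.35},{"offset": [12,0,0],"twist": 0,"grip": 0.35}]}}

```text
time: 30.38
tool_pos: [0.5683, 0.0576, 0.2278]
tool_rot: [0.003, 0.551, 0.834, -0.001]
contact_force: [3.2, -8.7, 4.0]
gripper_width: 0.452
```

Request:
{"name": "play_rows", "arguments": {"increments": [{"offset": [0,0,0],"twist": 0,"grip": 0.35},{"offset": [1,0,0],"twist": 0,"grip": 0.35}]}}

```text
time: 30.55
tool_pos: [0.5682, 0.0578, 0.2278]
tool_rot: [0.003, 0.552, 0.834, -0.001]
contact_force: [3.4, -9.1, 2.6]
gripper_width: 0.457
```

```bash
python3 -c "
from h import *
goto([.5693,.0569,.0727],23)"
```

```text
grasp [0.5689 0.057  0.0728] yaw 23.1 off [-0.2  0.3  0.1] twist 0.001 t 30.55 w 0.457 F [ 3.4 -9.1  2.6] j6 -0.43
```

The force reversed to about 10 N against the home stop, so the slide is home. Releasing and rising clear.

Request:
{"name": "play_rows", "arguments": {"increments": [{"offset": [0,0,0],"twist": 0,"grip": 0.45},{"offset": [0,0,0],"twist": 0,"grip": 0.55},{"offset": [0,0,0],"twist": 0,"grip": 0.7},{"offset": [0,0,0],"twist": 0,"grip": 0.85},{"offset": [0,0,0],"twist": 0,"grip": 0.85}]}}

```text
time: 30.97
tool_pos: [0.5669, 0.0594, 0.2258]
tool_rot: [0.0, 0.552, 0.834, 0.0]
contact_force: [-0.3, 0.5, 0.2]
gripper_width: 0.846
```

Request:
{"name": "play_rows", "arguments": {"increments": [{"offset": [0,0,-25],"twist": 0,"grip": 0.85},{"offset": [0,0,-60],"twist": 0,"grip": 0.85},{"offset": [0,0,-100],"twist": 0,"grip": 0.85},{"offset": [0,0,-130],"twist": 0,"grip": 0.85},{"offset": [0,0,-130],"twist": 0,"grip": 0.85}]}}

```text
time: 31.38
tool_pos: [0.5688, 0.0595, 0.3647]
tool_rot: [0.006, 0.551, 0.834, 0.004]
contact_force: [1.3, -0.5, 1.3]
gripper_width: 0.848
```

Run:
```python
from h import *
goto([.5693,.0569,.0727],23)
for k in ['scene','top','wrist']:
    T=np.array(manip.get_calibration(k)['T']); im=snap(k,f'{k}F.png')
    for q in ['roll_center','feed_grip']+(['slide_box','jar','pen_pot','tube_rack'] if k=='top' else []): print(k,q,find(q,k,T=T))
for k,f in [('scene','scene0.png'),('top','top0.png')]:
    d=cv2.absdiff(cv2.imread('pics/'+f),cv2.imread(f'pics/{k}F.png')).max(2)>60
    n,l,st,cc=cv2.connectedComponentsWithStats(d.astype(np.uint8)); print(k,[s.tolist() for s in st[1:] if s[4]>25])
```

```text
grasp [0.571  0.0594 0.2097] yaw 23.1 off [ -0.9  -4.4 136.9] twist 0.001 t 31.38 w 0.848 F [ 1.3 -0.5  1.3] j6 -0.43
scene roll_center [([0.524, 0.1726, 0.0511], 0.77)]
scene feed_grip [([0.5347, -0.2702, 0.0041], 0.72), ([0.5701, 0.0581, 0.0679], 0.58)]
top roll_center [([0.526, 0.1653, 0.0537], 0.8)]
top feed_grip [([0.5718, 0.0566, 0.0647], 0.59)]
top slide_box [([0.7492, -0.1533, 0.0024], 0.71)]
top jar [([0.7594, 0.0349, -0.0023], 0.9)]
top pen_pot []
top tube_rack [([0.3217, 0.4601, -0.0011], 0.75)]
wrist roll_center [([0.5239, 0.1668, 0.0473], 0.65)]
wrist feed_grip [([0.5657, 0.0536, 0.0658], 0.7)]
scene [[446, 0, 15, 32, 61], [218, 6, 141, 166, 8384], [359, 55, 9, 23, 122], [400, 76, 56, 48, 1277], [189, 117, 5, 10, 27], [500, 180, 12, 31, 237], [277, 201, 10, 8, 35], [272, 209, 19, 15, 177]]
top [[226, 127, 96, 257, 16820], [395, 189, 3, 21, 27], [281, 196, 13, 10, 58], [0, 364, 41, 20, 525]]
```

All checks agree: the roll is home, the slide is home and the bystanders haven't moved. Handing in.

```bash
python3 -c "
from h import *
print(manip.job_done())"
```

```text
the job is handed in; nothing more can be done
None
```

The roll is on the dispenser spindle, the feed is primed, and I handed the job in at about 31.5 s of the 72 s allowed.

**Standing the roll up:** The tool could only point down. I gripped the roll near one end and loosened the grip slightly, so the heavy end swung down. I then touched its low edge to the bench and dragged it until it stood. On the first try it slipped out of the loosened grip and fell a few centimetres back into the cradle, so I picked it up again. Once it stood on the bench I let go.

**Loading:** I took the roll again from straight above and lowered it over the spindle without any contact. It met the floor at the expected height with about 7 N, and I released it there.

**Priming the feed:** I pulled the slide about 60 mm until the force jumped at the stop and held it there for over a second. I eased it back until it pushed against the home stop, then let go.

**Last checks:**
- **Roll:** the cameras put its centre at 47–54 mm above the bench, and 52 mm is fully home.
- **Slide:** the top and scene cameras put it at its starting position. The wrist camera read about 5 mm off, but the arm was still settling.
- **Bystanders:** the slide box, jar and tube rack were within about 5 mm of where they started. The network missed the pen pot in the last top picture; comparing before and after pictures showed no change there.
- **False reading:** in the last scene picture the network's best guess for the feed grip was the empty cradle; its second guess was right.

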